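# Set the reading magnifier and hold the cassette clip open

### The arm

A 6-joint arm with a two-finger parallel gripper is mounted at the origin on a cart in front of the work surface, level with it; the furniture and walls round the work are solid. World frame = base frame: x ahead of the robot, y to its left, z up, the work surface at z = 0. Lengths are in m, angles in degrees, forces in N, time in s.
With the tool pointing down it reaches from about 0.4 to 0.825 m from the base axis. Payload 7 kg.
Tool frame: the origin (TCP) lies on the centre line of the jaws, within the pads' length; the fingertips stand 22 mm ahead of it and the grasp point (between the pads) lies 3 mm ahead of it; z points along the fingers, y is the line along which they close (so a half turn about z gives the same grasp; the last joint's range is limited). The gripper opens to 88 mm and grips with 3 to 60 N. Pads are 19 mm wide; open, the fingers measure 130 mm over their backs; the gripper's body (78 mm by 193 mm) begins 47 mm behind the grasp point.
Start: joints at [-52.248, 20.546, 0.682, 0, -70.136, -16.507], TCP at [0.245, -0.629, 0.249] pointing down, gripper open.
Joint ranges: [-176.03, 176.03], [-82.01, 121.73], [-58.28, 71.71], [-173.87, 95.51], [-174.79, -0.11], [-173.66, 173.66]. Speed limits (degrees/s): [136.94, 136.94, 172.46, 180, 180, 180].

### API

Orientations are given as [roll, pitch, yaw] about the fixed x, y, z axes, in that order (R = Rz(yaw) Ry(pitch) Rx(roll)).
In Python, from plant import get_state, cams, r gives the robot as it stands.
- The arm moves only by the tool apply_moves, never from a script. Its argument "targets" is a list of rows, each an object with "dp": the shift along the world's x, y, z in m, a list of three; "yaw": the turn about the world's z in degrees. In form: [{"dp": [x, y, z], "yaw": yaw}, ...]. A call has 1 to 20 rows; each row is the pose to reach, as a shift and turn from the pose commanded when the call began; what a row does not reach only later rows make up. A row lasts 1/12 s, in which the tool goes at most 41.7 mm and 7.16 degrees, less where a joint would pass 70% of its speed; a pose out of reach is approached as far as the arm can. A call with a gripper value outside its range is refused whole. "grip" is the gripper command: -1 is fully open, 1 is shut, values between are in proportion, set as the call begins (left out, the last holds). The fingers move at their own pace and stop on an object; "squeeze" is the grip in N (left out, the last holds). Time passes only in rows, so rows that repeat a pose let the fingers close. It gives the time, the measured TCP pose, the force, the opening and the grip force at its end, in the units of the state.
- get_state(): the state, without advancing time (a new reading comes with each control period).
- cams.capture(name): name is "scene" or "top" or "wrist"; returns a dict with "image" (420x560x3 uint8, red, green, blue), "range_z" (420x560 float32, m along the optical axis (not along the pixel's ray), 0 where there is no reading), "fx", "fy", "cx", "cy" (pixels), "R" (3x3) and "t" (3): a world point X has camera coordinates R X + t; the wrist camera has in their place "T_tool_cam" (4x4, takes a point from camera to tool coordinates, whose origin is the TCP and whose axes are the flange's). Camera axes: x right, y down, z forward; pixel columns grow to the right and rows downward; lengths in m; the calibration is good to about 2 mm. A picture is of the moment at which its call begins: read the wrist's pose just before it.
- r.close_job(): hands the job in; it is judged then, once.
The state is a dict: "time_s": time; "joints": joint angles; "qd": joint speeds; "joint_torque": joint torques, N m; "tcp_pos": TCP position; "eef_rot": TCP orientation; "contact_force": force on the tool from outside, world axes, zero at the start; "moment": the same for the moment, N m; "gripper_width": finger opening in m; "gripper_force": force on a finger pad.
Only numpy, scipy, OpenCV 4.12 (cv2) and the standard library are available. Lean on these libraries where they do the work, as an engineer would, in place of code of your own. Each camera call takes 0.05 s, during which the arm holds its last target. There are 200 camera calls.

### The job

Get the test-cassette reading stand ready for me to load: swing the magnifier round until its lens is centred over the white cassette nest, tip it level, and let go of it. Then move the red thumb peg of the spring clip away from you, round to its stop, and finish while still holding it there against the spring, so that I can slip a cassette in. Leave the magnifier where you set it and do not disturb the other things on the table.

Things in the scene. Friction and masses are not known exactly. Their poses are not given: they have to be found in the camera images.
- stand: Fixed reading stand: white base plate (x -65 to +150, y -85 to +85 mm, 19 mm high), grey stage, spring clip on its right, aluminium column 16 mm thick at the back, axis at x = +115 mm, y = 0, top 195 mm above the table. Origin on the table under the middle of the cassette nest; x points from the nest to the column, y to the left, z up.
- nest (a point): Middle of the empty cassette nest, the white 22 x 72 mm floor on the grey stage, 36 mm above the table, long side along the stand's y, with 6 mm high black fences behind and at the left end.
- swivel (a joint): Angle of the magnifier arm about the column's vertical axis. 0: the arm points from the column to the front (stand's -x) and the lens is centred over the nest; positive: swung to the left (stand's +y). Range -1.3 to 1.5, starts swung to the left. Stiff friction joint, stays where it is left; about 2 N at the handle moves it.
- tilt (a joint): Tilt of the magnifier head about the level hinge across the arm, 63 mm from the column's axis and 165 mm above the table. 0: lens level; positive: the handle end is tipped up. Range -0.6 to 1.1, starts tipped up. Stiff friction joint, stays where it is left; about 2 to 3 N at the handle moves it.
- magnifier_head: White round magnifier, 90 mm across and 16 mm thick, with a glass lens and a straight black handle, 12 mm thick, that points away from the column. Origin on the tilt hinge; own z along the lens axis, the lens centre at x = -52 mm, the handle along -x from 102 to 156 mm from the origin.
- lens (a point): Centre of the lens, 52 mm from the tilt hinge; its z is the lens axis. 165 mm above the table and 115 mm from the column's axis when level.
- handle (a point): Point on the axis of the magnifier's handle where it is gripped, 84 mm from the lens centre and 136 mm from the tilt hinge.
- clip_pivot (a joint): Turn of the spring clip about its upright pivot, which stands at x = -14, y = -62 mm in the stand's frame. 0: at rest, the rubber foot over the nest's front edge; it grows anticlockwise seen from above, as the thumb peg goes towards the column side (stand's +x), up to the stop at 0.70. A spring always turns it back to 0; holding it at the stop takes about 5.5 N at the peg.
- clip_lever: Steel two-armed lever of the spring clip, turning with clip_pivot: short arm with a black rubber foot over the nest, longer arm (10 mm wide, top 49 mm above the table) with the red thumb peg. Origin on the pivot axis, 39.5 mm above the table; axes parallel to the stand's at rest.
- thumb_peg (a point): Axis of the red upright thumb peg, 70 mm above the table: peg 13 mm thick, from 49 to 85 mm above the table, 85 mm from the pivot axis. At rest at x = -51, y = -139 mm in the stand's frame, at the stop at x = +7, y = -144 mm; it overhangs the right edge of the base.
- cassette_1: White test cassette lying on the table, 20 x 70 x 5 mm, origin under its middle; leave alone.
- cassette_2: A second white test cassette, 20 x 70 x 5 mm, lying next to the first; leave alone.
- marker: Black marker pen, 140 mm long, 16 mm thick, lying on the table; leave alone.
- swab_pack_1: Flat swab pack, 31 x 175 x 8 mm, lying on the table; leave alone.
- reagent_1: Small dropper bottle with a green cap, 24 mm across, 67 mm high, standing near the big grey cool box on the left; leave alone. (The cool box is fixed and 440 mm high; its right side is at about y = +0.53 m, its front at about x = +0.36 m: keep the arm clear of it.)
- reagent_2: Small dropper bottle with a red cap, 24 mm across, 67 mm high, standing; leave alone.
- reagent_3: Small dropper bottle with a white cap and a blue body, 24 mm across, 67 mm high, standing; leave alone.

How it is judged:
By the outcome, as a careful person would: the job done as asked, in the order asked, and still so for the second after the job is handed in, while the arm keeps its last pose, push and grip.
It also fails if it takes over 51 s, if anything falls off the work surface, if the arm or the gripper's body presses on something with over 40 N, if the wrist force passes 120 N, or if a joint passes its speed limit or range.

## Working session

There is one attempt and no reset: what is moved stays moved. The work goes in short steps, Python scripts to look and compute and a tool call to move; the robot and the scene stay as the last step left them, time stands still between calls to the robot, and variables do not carry over. Pictures are saved under pics/ and viewed, at most 10 in all, crops included, and the job is handed in when it is done.

Besides the shell and the picture viewer there is one more tool, called in YAML: its name, and indented under it one key for each argument. apply_moves: Moves the arm, as the interface text tells. Its arguments: {"type":"object","properties":{"targets":{"type":"array","items":{"type":"object","properties":{"dp":{"type":"array","items":{"type":"number"}},"yaw":{"type":"number"}}}},"grip":{"type":"number"},"squeeze":{"type":"number"}},"required":["targets"]}

```bash
ls; mkdir -p pics
python3 - <<'E'
from plant import get_state,cams,r
import cv2,numpy as np
s=get_state();print(s)
for n in("scene","top"):
    c=cams.capture(n);cv2.imwrite(f"pics/{n}0.png",c["image"][...,::-1]);np.savez(f"{n}0.npz",**c)
    print(n,c["fx"],c["R"],c["t"])
E
```

```text
pics
{'time_s': 0.0, 'joints': array([-5.22471890e+01,  2.05909772e+01,  6.34312661e-01, -1.83281961e-02,
       -7.01360327e+01, -1.65067163e+01]), 'qd': array([ 0.06277092, -0.00793845,  0.00297772, -0.00862171,  0.08581855,
        0.06119937]), 'joint_torque': array([-3.02228966e-05, -5.82711232e+01,  2.93046767e+01,  6.99704379e+00,
        6.85980282e-03, -1.22556180e-04]), 'tcp_pos': array([ 0.24440889, -0.62871911,  0.24763756]), 'eef_rot': array([ 1.79906227e+02, -9.82053202e-03, -1.58760139e+02]), 'contact_force': array([-0.98029189,  0.04798062, -0.27867018]), 'moment': array([ 0.01816125, -0.00469551,  0.0477702 ]), 'gripper_force': 0.0, 'gripper_width': 0.08764809432863847}
scene 462.47716747475226 [[-0.51300294 -0.85837361  0.0047675 ]
 [-0.65471569  0.38768378 -0.64888262]
 [ 0.55513543 -0.33600005 -0.76087359]] [0.2665952  0.4305557  1.03944101]
top 404.33998522256456 [[-0.00719307 -0.99968625 -0.02399289]
 [-0.98354677  0.01140406 -0.18029336]
 [ 0.18051041  0.02230127 -0.98332021]] [0.01692971 0.54028294 1.17349015]
```

View pics/top0.png

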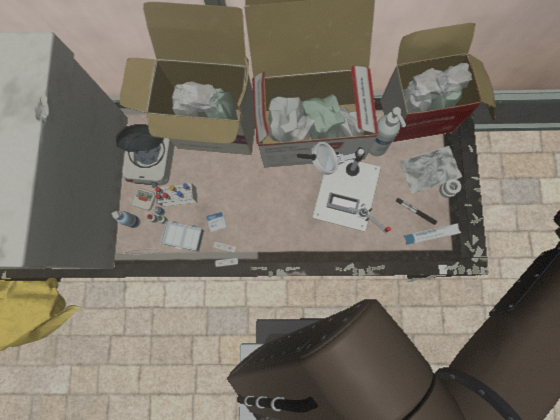

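View pics/scene0.png

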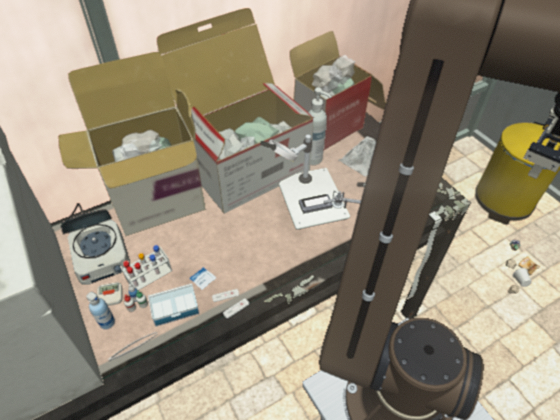

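The top view shows the base plate around (347,195), the magnifier at (324,157) with its handle pointing left to (303,156), the red peg at (388,230), and a box right behind the magnifier.

```bash
cat > h.py <<'E'
import numpy as np,cv2
def cloud(c,TW=None):
    v,u=np.mgrid[:420,:560];z=c["range_z"].astype(float)
    P=np.stack([(u-c["cx"])/c["fx"]*z,(v-c["cy"])/c["fy"]*z,z],-1)
    if TW is not None: return P@TW[:3,:3].T+TW[:3,3]
    return (P-c["t"])@c["R"]
def ray(c,u,v,h):
    d=np.array([(u-c["cx"])/c["fx"],(v-c["cy"])/c["fy"],1])@c["R"];o=-c["t"]@c["R"]
    return o+d*(h-o[2])/d[2]
E
python3 - <<'E'
from h import *
c=dict(np.load("top0.npz"));W=cloud(c);im=c["image"].astype(int);ok=c["range_z"]>0
roi=np.zeros((420,560),bool);roi[140:245,290:400]=1
white=(im.min(2)>175)&(np.ptp(im,2)<30)
m=roi&ok&white&(abs(W[...,2]-.019)<.009);m=cv2.morphologyEx(m.astype('uint8'),cv2.MORPH_OPEN,np.ones((2,2)))
P=W[m>0];print(len(P),np.median(P,0))
# ray-cast onto z=.019
vs,us=np.nonzero(m);Q=np.array([ray(c,u,v,.019)[:2] for u,v in zip(us,vs)])
print(cv2.minAreaRect((Q*1000).astype('float32')),cv2.boxPoints(cv2.minAreaRect((Q*1000).astype('float32'))))
red=roi&(im[...,0]>140)&(im[...,1]<90)&(im[...,2]<90)
red[:200]=0
v,u=np.nonzero(red);print("red",len(u),u.mean(),v.mean(),ray(c,u.mean(),v.mean(),.08),np.median(W[red&ok],0))
h=roi&ok&(W[...,2]>.12)&(W[...,2]<.35);h[175:]=0
for lo,hi,n in((0,80,"dark"),(150,256,"white")):
    k=h&(im.mean(2)>=lo)&(im.mean(2)<hi);v,u=np.nonzero(k)
    print(n,len(u));
    if n=="dark":
        for a,b in zip(v,u): print(b,a,W[a,b].round(3),end=";")
    else: print(np.percentile(W[k],[5,50,95],axis=0))
I=cv2.resize(c["image"][130:245,285:405,::-1],None,fx=5,fy=5,interpolation=cv2.INTER_CUBIC);cv2.imwrite("pics/crop.png",I)
E
```

```text
1532 [ 0.58263812 -0.17451038  0.01895721]
((600.2415771484375, -175.86192321777344), (159.9888458251953, 206.8887939453125), 74.37999725341797) [[ 479.07855  -225.04901 ]
 [ 678.3266   -280.75507 ]
 [ 721.4046   -126.674835]
 [ 522.15656   -70.96878 ]]
red 12 388.4166666666667 228.25 [ 0.47906645 -0.28253851  0.08      ] [ 0.47912198 -0.2814136   0.0848962 ]
dark 304
313 140 [ 0.703 -0.063  0.212];315 140 [ 0.702 -0.068  0.215];316 140 [ 0.703 -0.071  0.213];317 140 [ 0.703 -0.073  0.212];318 140 [ 0.704 -0.076  0.209];319 140 [ 0.704 -0.079  0.208];320 140 [ 0.704 -0.082  0.208];321 140 [ 0.704 -0.084  0.209];322 140 [ 0.704 -0.087  0.208];323 140 [ 0.705 -0.09   0.207];324 140 [ 0.704 -0.093  0.208];325 140 [ 0.704 -0.095  0.207];326 140 [ 0.705 -0.098  0.206];327 140 [ 0.706 -0.101  0.202];328 140 [ 0.705 -0.104  0.206];329 140 [ 0.705 -0.106  0.205];376 140 [ 0.734 -0.251  0.12 ];377 140 [ 0.73  -0.251  0.131];378 140 [ 0.729 -0.254  0.133];379 140 [ 0.729 -0.256  0.135];380 140 [ 0.727 -0.258  0.138];391 140 [ 0.724 -0.288  0.145];301 141 [ 0.7   -0.03   0.215];303 141 [ 0.701 
[... 8122 characters left out ...]
-0.056  0.227];312 159 [ 0.643 -0.058  0.232];313 159 [ 0.643 -0.061  0.232];314 159 [ 0.643 -0.063  0.234];355 159 [ 0.667 -0.183  0.153];356 159 [ 0.665 -0.185  0.158];357 159 [ 0.665 -0.187  0.16 ];358 159 [ 0.663 -0.189  0.166];359 159 [ 0.663 -0.192  0.164];360 159 [ 0.663 -0.194  0.165];361 159 [ 0.664 -0.198  0.162];355 160 [ 0.671 -0.186  0.131];356 160 [ 0.666 -0.186  0.145];357 160 [ 0.665 -0.189  0.149];358 160 [ 0.663 -0.191  0.155];359 160 [ 0.663 -0.193  0.155];360 160 [ 0.663 -0.196  0.155];357 161 [ 0.664 -0.19   0.142];358 161 [ 0.664 -0.192  0.144];white 550
[[ 0.62088657 -0.17342163  0.17050231]
 [ 0.65695699 -0.10316834  0.19898274]
 [ 0.68455611 -0.06865989  0.23236857]]
```

View pics/crop.png

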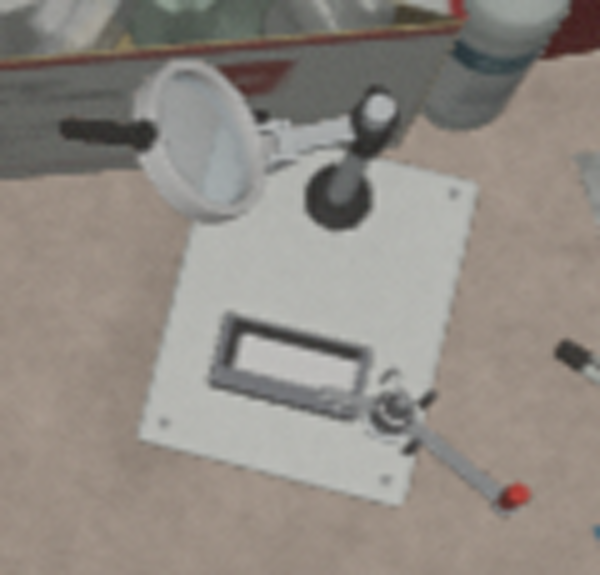

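The crop confirms the column top at about (361,152), handle from (297,156) to (315,157), nest near (345,203) and peg (388,229). I'll refine the stand pose and check heights around the handle before moving.

Run:
```python
from h import *
c=dict(np.load("top0.npz"));W=cloud(c);ok=c["range_z"]>0
print("coltop",ray(c,360.6,151.8,.195),W[150:154,360:363].reshape(-1,3).round(3).tolist())
print("nest floor", ray(c,285+301/5,130+363/5,.036))
for a,b in((.60,.66),(.66,.70),(.70,.72),(.72,.74),(.74,.78)):
    for y0,y1 in((-.35,-.25),(-.25,-.15),(-.15,-.05),(-.05,.05),(.05,.15)):
        k=ok&(W[...,0]>a)&(W[...,0]<b)&(W[...,1]>y0)&(W[...,1]<y1)
        print(a,y0,np.round(W[k][:,2].max(),3) if k.any() else None,end=" | ")
    print()
```

```text
coltop [ 0.67369673 -0.19205871  0.195     ] [[0.68, -0.191, 0.193], [0.68, -0.194, 0.193], [0.679, -0.196, 0.193], [0.676, -0.19, 0.196], [0.677, -0.194, 0.193], [0.676, -0.196, 0.194], [0.672, -0.19, 0.197], [0.673, -0.193, 0.196], [0.674, -0.196, 0.193], [0.671, -0.191, 0.192], [0.67, -0.193, 0.196], [0.671, -0.196, 0.194]]
nest floor [ 0.56550471 -0.1652947   0.036     ]
0.6 -0.35 0.026 | 0.6 -0.25 0.031 | 0.6 -0.15 0.25 | 0.6 -0.05 0.277 | 0.6 0.05 0.007 | 
0.66 -0.35 0.024 | 0.66 -0.25 0.197 | 0.66 -0.15 0.236 | 0.66 -0.05 0.218 | 0.66 0.05 0.265 | 
0.7 -0.35 0.273 | 0.7 -0.25 0.251 | 0.7 -0.15 0.22 | 0.7 -0.05 0.219 | 0.7 0.05 0.276 | 
0.72 -0.35 0.279 | 0.72 -0.25 0.257 | 0.72 -0.15 0.17 | 0.72 -0.05 0.182 | 0.72 0.05 0.319 | 
0.74 -0.35 0.281 | 0.74 -0.25 0.257 | 0.74 -0.15 0.181 | 0.74 -0.05 0.194 | 0.74 0.05 0.351 |
```

apply_moves:
  targets:
    - {"dp":[0,0.02,0.03],"yaw":0}
    - {"dp":[0.02,0.05,0.06],"yaw":7}
    - {"dp":[0.04,0.08,0.09],"yaw":14}
    - {"dp":[0.06,0.11,0.11],"yaw":21}
    - {"dp":[0.08,0.14,0.11],"yaw":28}
    - {"dp":[0.1,0.17,0.11],"yaw":35}
    - {"dp":[0.12,0.2,0.11],"yaw":42}
    - {"dp":[0.14,0.23,0.11],"yaw":49}
    - {"dp":[0.16,0.26,0.11],"yaw":56}
    - {"dp":[0.18,0.29,0.11],"yaw":63}
    - {"dp":[0.2,0.32,0.11],"yaw":70}
    - {"dp":[0.22,0.35,0.11],"yaw":77}
    - {"dp":[0.24,0.38,0.11],"yaw":79}
    - {"dp":[0.26,0.41,0.11],"yaw":79}
    - {"dp":[0.27,0.44,0.11],"yaw":79}
    - {"dp":[0.27,0.46,0.11],"yaw":79}
    - {"dp":[0.27,0.48,0.11],"yaw":79}
    - {"dp":[0.27,0.48,0.11],"yaw":79}
    - {"dp":[0.27,0.48,0.11],"yaw":79}

```text
time_s: 1.68
tcp_pos: [0.5146, -0.1482, 0.3584]
eef_rot: [180.0, 0.0, -79.6]
contact_force: [0.4, -0.3, 0.3]
gripper_width: 0.0877
gripper_force: 0.0
```

```bash
cat >> h.py <<'E'
from scipy.spatial.transform import Rotation as Ro
def wrist():
    from plant import get_state,cams
    s=get_state();c=cams.capture("wrist")
    T=np.eye(4);T[:3,:3]=Ro.from_euler("xyz",s["eef_rot"],degrees=True).as_matrix();T[:3,3]=s["tcp_pos"]
    TW=T@np.array(c["T_tool_cam"]);c["R"]=TW[:3,:3].T;c["t"]=-TW[:3,:3].T@TW[:3,3]
    return c,cloud(c)
E
python3 - <<'E'
from h import *
c,W=wrist();cv2.imwrite("pics/w1.png",c["image"][...,::-1]);np.savez("w1.npz",**c)
im=c["image"].astype(int);ok=c["range_z"]>0
print("cam",-c["R"].T@c["t"],c["fx"])
red=(im[...,0]>120)&(im[...,1]<70)&(im[...,2]<70)&ok&(W[...,2]>.05)&(W[...,2]<.1)
print(red.sum(),np.median(W[red],0) if red.any() else 0)
t=dict(np.load("top0.npz"));V=cloud(t);k=(V[...,2]>.25)&(V[...,0]>.55)&(V[...,0]<.76)&(V[...,1]>-.01)&(V[...,1]<.2)
print("hi near",V[k][:,1].min(),V[k][:,0].min()) if k.any() else 0
E
```

```text
cam [ 0.52721174 -0.21747014  0.49400883] 349.80660903222883
98 [ 0.48062083 -0.279919    0.08398081]
hi near 0.052283204071794334 0.6848299898818466
```

View pics/w1.png

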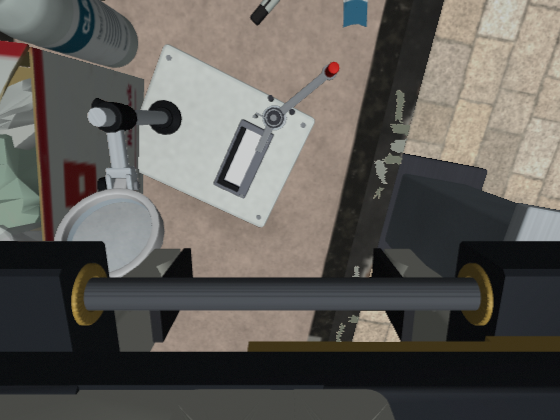

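Wrist view: column cap at (98,117), lens ring (108,232), nest floor (239,157), clip pivot (274,118), peg (333,68), plate corners (166,45), (313,122), (262,226).

Run:
```python
from h import *
c=dict(np.load("w1.npz"));W=cloud(c);im=c["image"].astype(int)
A=[];B=[]
def add(u,v,h,p): A.append(p);q=ray(c,u,v,h);B.append(q[:2]*1000);
add(166,45,.019,(150,-85));add(313.5,122,.019,(-65,-85));add(262,227,.019,(-65,85))
add(333.5,68,.082,(-51,-139));add(274,118,.05,(-14,-62));add(99,117,.195,(115,0))
m=((im.min(2)>150)&(abs(W[...,2]-.036)<.006)).astype('uint8');n,l,s,ce=cv2.connectedComponentsWithStats(m)
i=[j for j in range(1,n) if 150<s[j,4] and 215<ce[j,0]<265 and 130<ce[j,1]<185]
print([(s[j],ce[j]) for j in i])
u,v=ce[i[0]] if i else (239,157);add(u,v,.036,(0,0))
A=np.array(A,float);B=np.array(B)
a=A-A.mean(0);b=B-B.mean(0);th=np.arctan2((a[:,0]*b[:,1]-a[:,1]*b[:,0]).sum(),(a*b).sum())
R=np.array([[np.cos(th),-np.sin(th)],[np.sin(th),np.cos(th)]]);t=B.mean(0)-R@A.mean(0)
print("yaw",np.degrees(th),"origin",t,"\nres",(B-A@R.T-t).round(1))
for n,p in(("col",(115,0)),("peg",(-51,-139)),("pegstop",(7,-144)),("hlevel",(-84,0))):print(n,R@p+t)
tp=dict(np.load("top0.npz"));V=cloud(tp);I=tp["image"]
k=np.zeros((420,560),bool);k[152:161,294:317]=1;k&=(I.mean(2)<80)&(V[...,2]>.22)&(V[...,2]<.3)
P=V[k];P=P[P[:,2]>.2];col=(R@(115,0)+t)/1000
d=(P[:,:2]-col);ang=np.degrees(np.arctan2(d[:,1],d[:,0]));rr=np.hypot(*d.T)
print("handle ang",np.median(ang),"tilt",np.degrees(np.polyfit(rr,P[:,2],1)[0]),np.median(rr),np.median(P[:,2]),np.degrees(np.arctan2(np.median(P[:,2])-.004-.165,np.median(rr)-.063)))
```

```text
[(array([225, 129,  36,  57, 940], dtype=int32), array([242.6606383 , 157.42234043]))]
yaw -15.702908171344932 origin [ 566.31714497 -159.23994818] 
res [[-3.8  3.7]
 [ 3.7  3.6]
 [ 0.6 -5.2]
 [ 0.5 -0.4]
 [-0.2 -0.5]
 [-2.  -0.9]
 [ 1.3 -0.3]]
col [ 677.02511615 -190.36461873]
peg [ 479.60031248 -279.24907684]
pegstop [ 534.08239053 -299.76012682]
hlevel [ 485.45219211 -136.50540621]
handle ang 102.81927424939002 tilt 51.226543378784704 0.1514823294383411 0.2565011582322201 44.68055874246581
```

apply_moves:
  targets:
    - {"dp":[0.03,0.03,0.0],"yaw":2}
    - {"dp":[0.06,0.055,0.0],"yaw":2}
    - {"dp":[0.09,0.08,0.0],"yaw":2}
    - {"dp":[0.115,0.1,0.0],"yaw":2}
    - {"dp":[0.127,0.113,0.0],"yaw":2}
    - {"dp":[0.127,0.113,0],"yaw":2}
    - {"dp":[0.127,0.113,-0.02],"yaw":2}
    - {"dp":[0.127,0.113,-0.03],"yaw":2}
    - {"dp":[0.127,0.113,-0.03],"yaw":2}
    - {"dp":[0.127,0.113,-0.03],"yaw":2}
  grip: -0.2

```text
time_s: 2.57
tcp_pos: [0.6409, -0.0372, 0.3282]
eef_rot: [179.9, -0.0, -77.8]
contact_force: [1.4, -0.8, 0.6]
gripper_width: 0.0528
gripper_force: 0.0
```

Run:
```python
from h import *
c,W=wrist();cv2.imwrite("pics/w2.png",c["image"][...,::-1]);np.savez("w2.npz",**c)
from plant import get_state
s=get_state();print(s["tcp_pos"],s["eef_rot"],s["gripper_width"])
```

```text
[ 0.64139164 -0.03709886  0.32917323] [-1.79992370e+02 -2.89900732e-02 -7.78052813e+01] 0.052667626131031195
```

View pics/w2.png

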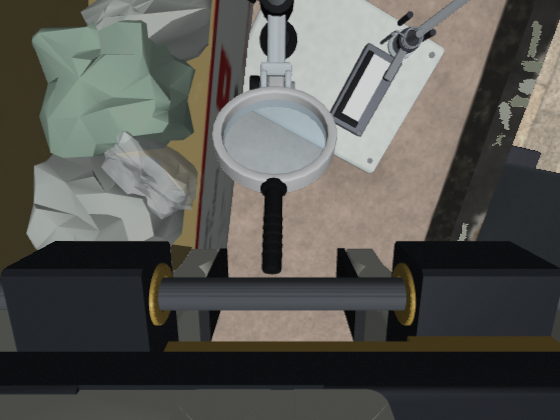

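The handle runs from (274,188) to (272,268), parallel to the jaws and slightly left of their midline (~280).

Run:
```python
from h import *
c=dict(np.load("w2.npz"));W=cloud(c);im=c["image"]
for v in range(195,272,8):
    r=(im[v,255:292].mean(1)<60)&(c["range_z"][v,255:292]>0);u=np.nonzero(r)[0]+255
    if len(u):
        z=np.median(W[v,u,2]);print(v,u.min(),u.max(),W[v,u].mean(0).round(4),ray(c,u.mean(),v,z-.006).round(4))
```

```text
195 264 283 [ 0.6503 -0.0574  0.2396] [ 0.6502 -0.0564  0.2349]
203 265 281 [ 0.6497 -0.0533  0.245 ] [ 0.6495 -0.0519  0.2389]
211 264 281 [ 0.6491 -0.0491  0.249 ] [ 0.6489 -0.0476  0.2433]
219 264 282 [ 0.6478 -0.0452  0.253 ] [ 0.6476 -0.0435  0.2473]
227 263 281 [ 0.6475 -0.041   0.2566] [ 0.6473 -0.0392  0.2509]
235 263 281 [ 0.6467 -0.0373  0.2608] [ 0.6464 -0.0352  0.2546]
243 263 281 [ 0.6458 -0.0336  0.2646] [ 0.6455 -0.0315  0.2589]
251 263 281 [ 0.645  -0.03    0.2684] [ 0.6447 -0.0279  0.2629]
259 262 280 [ 0.6447 -0.0261  0.2714] [ 0.6444 -0.0238  0.2658]
267 262 280 [ 0.6439 -0.0225  0.2746] [ 0.6435 -0.0201  0.269 ]
```

apply_moves:
  targets:
    - {"dp":[0.005,0,-0.015],"yaw":-1.5}
    - {"dp":[0.005,0,-0.03],"yaw":-1.5}
    - {"dp":[0.005,0,-0.045],"yaw":-1.5}
    - {"dp":[0.005,0,-0.06],"yaw":-1.5}
    - {"dp":[0.005,0,-0.072],"yaw":-1.5}
    - {"dp":[0.005,0,-0.072],"yaw":-1.5}
    - {"dp":[0.005,0,-0.072],"yaw":-1.5}

```text
time_s: 3.2
tcp_pos: [0.6466, -0.0365, 0.257]
eef_rot: [180.0, -0.0, -79.3]
contact_force: [-0.1, -0.5, 0.4]
gripper_width: 0.0525
gripper_force: 0.0
```

apply_moves:
  targets:
    - {"dp":[0,0,0],"yaw":0}
    - {"dp":[0,0,0],"yaw":0}
    - {"dp":[0,0,0],"yaw":0}
    - {"dp":[0,0,0],"yaw":0}
    - {"dp":[0,0,0],"yaw":0}
    - {"dp":[0,0,0],"yaw":0}
  grip: 1
  squeeze: 12

```text
time_s: 3.7
tcp_pos: [0.6466, -0.0361, 0.2568]
eef_rot: [-180.0, 0.0, -79.3]
contact_force: [-0.0, -0.1, 0.1]
gripper_width: 0.0181
gripper_force: 0.0
```

apply_moves:
  targets:
    - {"dp":[0,0,0],"yaw":0}
    - {"dp":[0,0,0],"yaw":0}
    - {"dp":[0,0,0],"yaw":0}
    - {"dp":[0,0,0],"yaw":0}

```text
time_s: 4.03
tcp_pos: [0.6468, -0.0361, 0.2567]
eef_rot: [-180.0, -0.0, -79.2]
contact_force: [0.8, 0.0, -0.2]
gripper_width: 0.0118
gripper_force: 12.0
```

```bash
python3 -c "
import numpy as np
r=.158;a0=100.7
for a in np.linspace(0,63.6,17)[1:]:
    t=np.radians(a0+a);t0=np.radians(a0);print([round(r*(np.cos(t)-np.cos(t0)),3),round(r*(np.sin(t)-np.sin(t0)),3),0],round(a,1))
"
```

```text
[np.float64(-0.011), np.float64(-0.002), 0] 4.0
[np.float64(-0.021), np.float64(-0.006), 0] 8.0
[np.float64(-0.031), np.float64(-0.009), 0] 11.9
[np.float64(-0.041), np.float64(-0.014), 0] 15.9
[np.float64(-0.051), np.float64(-0.019), 0] 19.9
[np.float64(-0.06), np.float64(-0.025), 0] 23.8
[np.float64(-0.069), np.float64(-0.032), 0] 27.8
[np.float64(-0.077), np.float64(-0.039), 0] 31.8
[np.float64(-0.085), np.float64(-0.046), 0] 35.8
[np.float64(-0.092), np.float64(-0.055), 0] 39.8
[np.float64(-0.099), np.float64(-0.063), 0] 43.7
[np.float64(-0.105), np.float64(-0.072), 0] 47.7
[np.float64(-0.111), np.float64(-0.082), 0] 51.7
[np.float64(-0.115), np.float64(-0.092), 0] 55.6
[np.float64(-0.119), np.float64(-0.102), 0] 59.6
[np.float64(-0.123), np.float64(-0.112), 0] 63.6
```

apply_moves:
  targets:
    - {"dp":[-0.005,-0.001,0],"yaw":2}
    - {"dp":[-0.011,-0.002,0],"yaw":4}
    - {"dp":[-0.021,-0.006,0],"yaw":8}
    - {"dp":[-0.031,-0.009,0],"yaw":11.9}
    - {"dp":[-0.041,-0.014,0],"yaw":15.9}
    - {"dp":[-0.051,-0.019,0],"yaw":19.9}
    - {"dp":[-0.06,-0.025,0],"yaw":23.8}
    - {"dp":[-0.069,-0.032,0],"yaw":27.8}
    - {"dp":[-0.077,-0.039,0],"yaw":31.8}

```text
time_s: 4.78
tcp_pos: [0.5699, -0.0754, 0.2565]
eef_rot: [-179.9, -0.1, -47.2]
contact_force: [5.3, -3.1, -4.6]
gripper_width: 0.0117
gripper_force: 12.0
```

apply_moves:
  targets:
    - {"dp":[-0.008,-0.007,0],"yaw":4}
    - {"dp":[-0.015,-0.016,0],"yaw":8}
    - {"dp":[-0.022,-0.024,0],"yaw":11.9}
    - {"dp":[-0.028,-0.033,0],"yaw":15.9}
    - {"dp":[-0.034,-0.043,0],"yaw":19.9}
    - {"dp":[-0.038,-0.053,0],"yaw":23.8}
    - {"dp":[-0.042,-0.063,0],"yaw":27.8}
    - {"dp":[-0.046,-0.073,0],"yaw":31.8}
    - {"dp":[-0.046,-0.073,0],"yaw":31.8}
    - {"dp":[-0.046,-0.073,0],"yaw":31.8}

```text
time_s: 5.62
tcp_pos: [0.5253, -0.1489, 0.2564]
eef_rot: [-180.0, -0.2, -15.7]
contact_force: [9.2, -3.5, -8.2]
gripper_width: 0.0114
gripper_force: 12.0
```

Run:
```python
from h import *
c,W=wrist();cv2.imwrite("pics/w3.png",c["image"][...,::-1]);np.savez("w3.npz",**c)
```

```text
(no output)
```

View pics/w3.png

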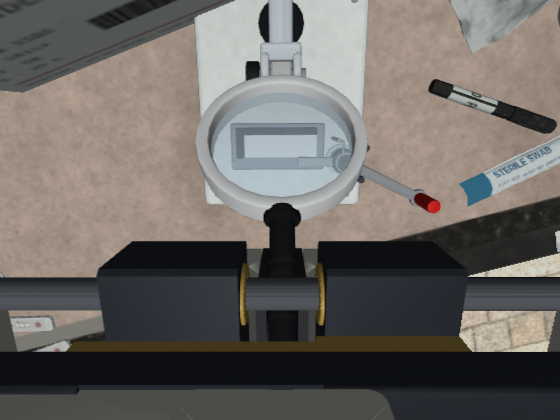

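The lens ring is centred at (282,145), aligned with the column (281,22) and the plate's midline (282); the handle is firm in the jaws. Now the tilt arc.

```bash
python3 -c "
import numpy as np
L=.129;t0=np.radians(43.4)
for a in np.linspace(43.4,0,15)[1:]:
    t=np.radians(a);p=L*(np.cos(t)-np.cos(t0));print(round(-.9627*p,3),round(.2706*p,3),round(L*(np.sin(t)-np.sin(t0)),3))
"
```

```text
-0.004 0.001 -0.005
-0.009 0.002 -0.011
-0.013 0.004 -0.016
-0.016 0.005 -0.022
-0.02 0.005 -0.028
-0.023 0.006 -0.035
-0.025 0.007 -0.041
-0.027 0.008 -0.047
-0.029 0.008 -0.054
-0.031 0.009 -0.061
-0.032 0.009 -0.068
-0.033 0.009 -0.075
-0.034 0.009 -0.082
-0.034 0.01 -0.089
```

apply_moves:
  targets:
    - {"dp":[-0.004,0.001,-0.005],"yaw":0}
    - {"dp":[-0.009,0.002,-0.011],"yaw":0}
    - {"dp":[-0.013,0.004,-0.016],"yaw":0}
    - {"dp":[-0.016,0.005,-0.022],"yaw":0}
    - {"dp":[-0.02,0.005,-0.028],"yaw":0}
    - {"dp":[-0.023,0.006,-0.035],"yaw":0}
    - {"dp":[-0.025,0.007,-0.041],"yaw":0}
    - {"dp":[-0.027,0.008,-0.047],"yaw":0}

```text
time_s: 6.33
tcp_pos: [0.4958, -0.1403, 0.209]
eef_rot: [180.0, 0.0, -15.7]
contact_force: [-0.3, -3.1, 2.0]
gripper_width: 0.0117
gripper_force: 12.0
```

apply_moves:
  targets:
    - {"dp":[-0.002,0.0,-0.007],"yaw":0}
    - {"dp":[-0.004,0.001,-0.014],"yaw":0}
    - {"dp":[-0.005,0.001,-0.021],"yaw":0}
    - {"dp":[-0.006,0.001,-0.028],"yaw":0}
    - {"dp":[-0.007,0.002,-0.035],"yaw":0}
    - {"dp":[-0.007,0.002,-0.042],"yaw":0}
    - {"dp":[-0.007,0.002,-0.042],"yaw":0}
    - {"dp":[-0.007,0.002,-0.042],"yaw":0}
    - {"dp":[-0.007,0.002,-0.042],"yaw":0}

```text
time_s: 7.08
tcp_pos: [0.489, -0.1381, 0.167]
eef_rot: [180.0, 0.1, -15.7]
contact_force: [-2.5, 0.1, -2.4]
gripper_width: 0.0116
gripper_force: 12.0
```

```bash
cat > lvl.py <<'E'
from h import *
import sys
from plant import get_state
s=get_state();print(s["tcp_pos"],s["contact_force"])
c,W=wrist();cv2.imwrite("pics/%s.png"%sys.argv[1],c["image"][...,::-1]);np.savez(sys.argv[1]+".npz",**c)
im=c["image"].astype(int)
# ring: white pixels 0.13<z<0.2 within 60 mm of the expected lens centre
k=(c["range_z"]>0)&(im.mean(2)>110)&(W[...,2]>.14)&(W[...,2]<.2)&(np.hypot(W[...,0]-.566,W[...,1]+.16)<.055)
P=W[k]
for _ in range(3):
    m=P.mean(0);n=np.linalg.svd(P-m,full_matrices=False)[2][2];n*=np.sign(n[2]);P=P[abs((P-m)@n)<.004]
a=np.radians(-15.7);x=np.array([np.cos(a),np.sin(a),0]);y=np.array([-np.sin(a),np.cos(a),0])
print(len(P),"n",n,"tilt deg",np.degrees(np.arcsin(n@x)),"roll",np.degrees(np.arcsin(n@y)),"ztop",m[2])
print("ring circle",cv2.minEnclosingCircle((P[:,:2]*1000).astype('float32')))
nf=(abs(W[...,2]-.036)<.006)&(im.min(2)>120)&(np.hypot(W[...,0]-.566,W[...,1]+.16)<.04);print(nf.sum(),W[nf].mean(0) if nf.any() else 0)
E
python3 lvl.py w4
```

```text
[ 0.488962   -0.13814718  0.16704114] [-2.45808859  0.10520777 -2.35583171]
32236 n [ 0.04321994 -0.01591528  0.99893881] tilt deg 2.6316130030427423 roll -0.20776508655273826 ztop 0.16801277182117091
ring circle ((567.00439453125, -160.20706176757812), 45.027992248535156)
0 0
```

Run:
```python
from h import *
c=dict(np.load("w4.npz"));W=cloud(c);im=c["image"].astype(int);ok=c["range_z"]>0
a=np.radians(-15.7);x=np.array([np.cos(a),np.sin(a),0]);y=np.array([-np.sin(a),np.cos(a),0])
def fit(P,nm):
    for _ in range(4):
        m=P.mean(0);n=np.linalg.svd(P-m,full_matrices=False)[2][2];n*=np.sign(n[2]);P=P[abs((P-m)@n)<.0025]
    print(nm,len(P),m.round(4),"tilt",np.degrees(np.arcsin(n@x)).round(2),np.degrees(np.arcsin(n@y)).round(2))
r=np.hypot(W[...,0]-.567,W[...,1]+.160);z=W[...,2]
fit(W[ok&(r>.038)&(r<.044)&(z>.155)&(z<.19)],"ring")
fit(W[ok&(r<.033)&(z>.15)&(z<.19)],"glass")
fit(W[ok&(abs(z)<.008)&(r<.4)],"table")
fit(W[ok&(abs(z-.019)<.006)&(r<.2)],"plate")
```

```text
ring 9321 [ 0.5567 -0.1576  0.1736] tilt 1.41 -0.01
glass 25725 [ 0.5674 -0.1601  0.168 ] tilt 1.11 0.06
table 91333 [ 0.5359 -0.1231 -0.0006] tilt 0.06 -0.01
plate 1333 [ 0.5442 -0.239   0.0161] tilt 1.59 -0.24
```

View pics/w4.png

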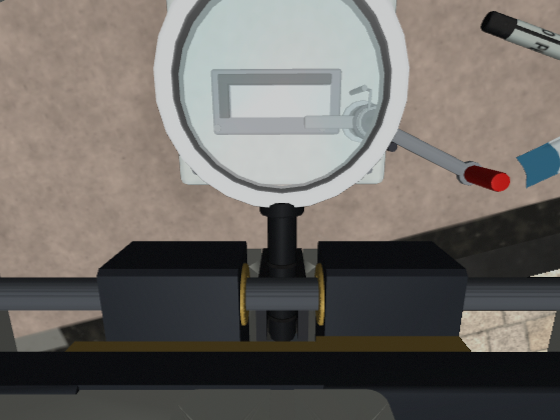

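The lens is centred over the nest (white floor within the ring, around (280,103)) with about 1° still tipped up. I'll lower it 2.5 mm, then release.

apply_moves:
  targets:
    - {"dp":[0,0,-0.001],"yaw":0}
    - {"dp":[0,0,-0.0025],"yaw":0}
    - {"dp":[0,0,-0.0025],"yaw":0}
    - {"dp":[0,0,-0.0025],"yaw":0}
    - {"dp":[0,0,-0.0025],"yaw":0}

```text
time_s: 7.55
tcp_pos: [0.489, -0.1382, 0.1651]
eef_rot: [180.0, 0.0, -15.7]
contact_force: [-4.9, 0.2, 0.7]
gripper_width: 0.0111
gripper_force: 12.0
```

apply_moves:
  targets:
    - {"dp":[0,0,0],"yaw":0}
    - {"dp":[0,0,0],"yaw":0}
    - {"dp":[0,0,0],"yaw":0}
    - {"dp":[0,0,0],"yaw":0}
    - {"dp":[0,0,0],"yaw":0}
    - {"dp":[0,0,0],"yaw":0}
    - {"dp":[0,0,0],"yaw":0}
    - {"dp":[0,0,0.01],"yaw":0}
    - {"dp":[0,0,0.03],"yaw":0}
    - {"dp":[0,0,0.05],"yaw":0}
    - {"dp":[0,0,0.07],"yaw":0}
    - {"dp":[0,0,0.07],"yaw":0}
    - {"dp":[0,0,0.07],"yaw":0}
  grip: 0

```text
time_s: 8.63
tcp_pos: [0.4903, -0.1381, 0.2369]
eef_rot: [-179.9, -0.2, -15.6]
contact_force: [0.0, 1.1, -1.0]
gripper_width: 0.0437
gripper_force: 0.0
```

```bash
cat >> lvl.py <<'E'
ok=c["range_z"]>0
def fit(P,nm):
    for _ in range(4):
        m=P.mean(0);n=np.linalg.svd(P-m,full_matrices=False)[2][2];n*=np.sign(n[2]);P=P[abs((P-m)@n)<.0025]
    print(nm,len(P),m.round(4),"tilt",np.degrees(np.arcsin(n@x)).round(2),np.degrees(np.arcsin(n@y)).round(2))
r=np.hypot(W[...,0]-.567,W[...,1]+.160);z=W[...,2]
fit(W[ok&(r>.038)&(r<.044)&(z>.155)&(z<.19)],"ring")
fit(W[ok&(r<.033)&(z>.15)&(z<.19)],"glass")
red=(im[...,0]>110)&(im[...,1]<60)&(im[...,2]<60)&(z>.04)&(z<.1)&(np.hypot(W[...,0]-.48,W[...,1]+.28)<.09)
if red.any(): print("peg",red.sum(),np.percentile(W[red],[5,50,95],axis=0).round(4))
E
python3 lvl.py w5
```

```text
[ 0.49033678 -0.13808086  0.23693769] [ 0.04198939  1.07531664 -0.98109315]
15096 n [-0.01324884 -0.00602943  0.99989405] tilt deg -0.6373132433891373 roll -0.5379938145444453 ztop 0.16736616054067274
ring circle ((569.5822143554688, -158.84620666503906), 50.30744171142578)
0 0
ring 5602 [ 0.5703 -0.161   0.1728] tilt 0.64 0.0
glass 11130 [ 0.5679 -0.1603  0.1674] tilt 0.73 0.02
peg 159 [[ 0.4761 -0.2845  0.0827]
 [ 0.4809 -0.2796  0.0839]
 [ 0.4855 -0.2752  0.0851]]
```

Magnifier is level to ~0.7°, centred and released. Now over to the peg, rotating above everything.

apply_moves:
  targets:
    - {"dp":[0,-0.01,0.01],"yaw":-7}
    - {"dp":[0,-0.02,0.02],"yaw":-14}
    - {"dp":[-0.01,-0.03,0.02],"yaw":-21}
    - {"dp":[-0.01,-0.04,0.02],"yaw":-28}
    - {"dp":[-0.01,-0.05,0.02],"yaw":-35}
    - {"dp":[-0.01,-0.06,0.02],"yaw":-42}
    - {"dp":[-0.01,-0.07,0.02],"yaw":-49}
    - {"dp":[-0.01,-0.08,0.02],"yaw":-56}
    - {"dp":[-0.01,-0.09,0.02],"yaw":-63}
    - {"dp":[-0.01,-0.1,0.02],"yaw":-70}
    - {"dp":[-0.01,-0.11,0.02],"yaw":-77}
    - {"dp":[-0.01,-0.12,0.02],"yaw":-84}
    - {"dp":[-0.01,-0.13,0.02],"yaw":-91}
    - {"dp":[-0.01,-0.142,0.02],"yaw":-98}
    - {"dp":[-0.01,-0.142,0],"yaw":-105}
    - {"dp":[-0.01,-0.142,-0.02],"yaw":-112}
    - {"dp":[-0.01,-0.142,-0.04],"yaw":-116}
    - {"dp":[-0.01,-0.142,-0.06],"yaw":-116}
    - {"dp":[-0.01,-0.142,-0.07],"yaw":-116}
    - {"dp":[-0.01,-0.142,-0.07],"yaw":-116}

```text
time_s: 10.35
tcp_pos: [0.4778, -0.2796, 0.1621]
eef_rot: [179.7, -0.1, -131.6]
contact_force: [-0.5, 0.2, 0.2]
gripper_width: 0.0441
gripper_force: 0.0
```

```bash
python3 lvl.py w6 2>&1 | grep -E "^\[|peg"
```

```text
[ 0.47777093 -0.27959401  0.16213931] [-0.52641736  0.20375725  0.19852694]
```

View pics/w6.png

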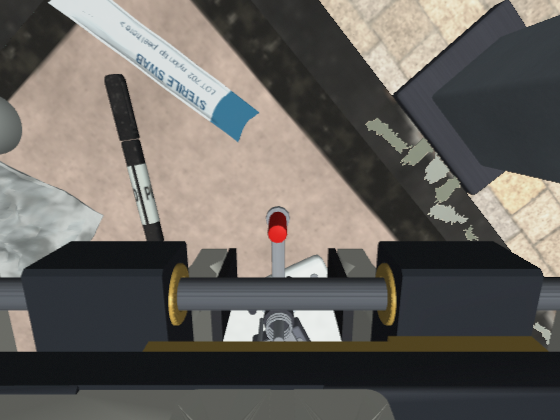

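Peg top at (278,233), laterally centred between the jaws (~282).

Run:
```python
from h import *
c=dict(np.load("w6.npz"));W=cloud(c);print(ray(c,278,233,.085),W[233,278],ray(c,282,233,.085))
```

```text
[ 0.47965486 -0.28079704  0.085     ] [ 0.47989124 -0.28053979  0.0839422 ] [ 0.47774792 -0.27908987  0.085     ]
```

apply_moves:
  targets:
    - {"dp":[0.0,-0.001,-0.02],"yaw":0}
    - {"dp":[0.0,-0.001,-0.04],"yaw":0}
    - {"dp":[0.0,-0.001,-0.06],"yaw":0}
    - {"dp":[0.0,-0.001,-0.075],"yaw":0}
    - {"dp":[0.0,-0.001,-0.085],"yaw":0}
    - {"dp":[0.0,-0.001,-0.09],"yaw":0}
    - {"dp":[0.0,-0.001,-0.09],"yaw":0}

```text
time_s: 10.98
tcp_pos: [0.4797, -0.2811, 0.0749]
eef_rot: [180.0, -0.0, -131.6]
contact_force: [-0.5, -0.0, -0.1]
gripper_width: 0.0437
gripper_force: 0.0
```

apply_moves:
  targets:
    - {"dp":[0,0,0],"yaw":0}
    - {"dp":[0,0,0],"yaw":0}
    - {"dp":[0,0,0],"yaw":0}
    - {"dp":[0,0,0],"yaw":0}
    - {"dp":[0,0,0],"yaw":0}
    - {"dp":[0,0,0],"yaw":0}
    - {"dp":[0,0,0],"yaw":0}
    - {"dp":[0,0,0],"yaw":0}
  grip: 1
  squeeze: 25

```text
time_s: 11.65
tcp_pos: [0.4799, -0.2813, 0.0754]
eef_rot: [-180.0, 0.0, -131.6]
contact_force: [0.3, -0.5, 3.4]
gripper_width: 0.0125
gripper_force: 25.0
```

```bash
python3 -c "
import numpy as np
# pivot world: stand(-14,-62), yaw -15.7
r=.0853;a0=np.degrees(np.arctan2(-77,-37))-15.7
for a in list(np.linspace(0,40.1,13)[1:])+[42,44]:
    t=np.radians(a0+a);t0=np.radians(a0);print(round(r*(np.cos(t)-np.cos(t0)),4),round(r*(np.sin(t)-np.sin(t0)),4),round(a,1))
"
```

```text
0.0038 -0.0032 3.3
0.0078 -0.0061 6.7
0.012 -0.0088 10.0
0.0163 -0.0113 13.4
0.0208 -0.0135 16.7
0.0254 -0.0154 20.0
0.03 -0.0171 23.4
0.0348 -0.0185 26.7
0.0397 -0.0196 30.1
0.0446 -0.0205 33.4
0.0495 -0.021 36.8
0.0545 -0.0213 40.1
0.0573 -0.0213 42
0.0603 -0.0212 44
```

apply_moves:
  targets:
    - {"dp":[0.004,-0.003,0],"yaw":3}
    - {"dp":[0.008,-0.006,0],"yaw":7}
    - {"dp":[0.012,-0.009,0],"yaw":10}
    - {"dp":[0.016,-0.011,0],"yaw":13}
    - {"dp":[0.021,-0.0135,0],"yaw":17}
    - {"dp":[0.025,-0.0155,0],"yaw":20}
    - {"dp":[0.03,-0.017,0],"yaw":23}
    - {"dp":[0.035,-0.0185,0],"yaw":27}
    - {"dp":[0.04,-0.0195,0],"yaw":30}
    - {"dp":[0.045,-0.0205,0],"yaw":33}
    - {"dp":[0.0495,-0.021,0],"yaw":37}
    - {"dp":[0.0495,-0.021,0],"yaw":37}
    - {"dp":[0.0495,-0.021,0],"yaw":37}

```text
time_s: 12.73
tcp_pos: [0.5286, -0.3024, 0.0754]
eef_rot: [179.9, -0.0, -94.6]
contact_force: [-3.6, -1.2, 5.5]
gripper_width: 0.0125
gripper_force: 25.0
```

apply_moves:
  targets:
    - {"dp":[0.0025,0,0],"yaw":2}
    - {"dp":[0.005,0,0],"yaw":3}
    - {"dp":[0.005,0,0],"yaw":3}
    - {"dp":[0.005,0,0],"yaw":3}

```text
time_s: 13.07
tcp_pos: [0.5336, -0.3027, 0.0754]
eef_rot: [179.9, -0.0, -91.7]
contact_force: [-3.9, -3.9, 5.8]
gripper_width: 0.0122
gripper_force: 25.0
```

apply_moves:
  targets:
    - {"dp":[0.001,0,0],"yaw":0}
    - {"dp":[0.002,0,0],"yaw":0}
    - {"dp":[0.002,0,0],"yaw":0}
    - {"dp":[0.002,0,0],"yaw":0}

```text
time_s: 13.4
tcp_pos: [0.5351, -0.3028, 0.0754]
eef_rot: [179.9, -0.0, -91.7]
contact_force: [-5.5, -4.2, 6.8]
gripper_width: 0.0125
gripper_force: 25.0
```

apply_moves:
  targets:
    - {"dp":[0.001,0,0],"yaw":0}
    - {"dp":[0.002,0,0],"yaw":0}
    - {"dp":[0.002,0,0],"yaw":0}
    - {"dp":[0.002,0,0],"yaw":0}

```text
time_s: 13.73
tcp_pos: [0.5359, -0.3028, 0.0753]
eef_rot: [179.8, -0.0, -91.7]
contact_force: [-8.1, -4.0, 9.6]
gripper_width: 0.0125
gripper_force: 25.0
```

apply_moves:
  targets:
    - {"dp":[0.001,0,0],"yaw":0}
    - {"dp":[0.002,0,0],"yaw":0}
    - {"dp":[0.003,0,0],"yaw":0}
    - {"dp":[0.003,0,0],"yaw":0}
    - {"dp":[0.003,0,0],"yaw":0}
    - {"dp":[0.003,0,0],"yaw":0}

```text
time_s: 14.23
tcp_pos: [0.5363, -0.3028, 0.0751]
eef_rot: [179.5, 0.0, -91.7]
contact_force: [-15.1, -5.0, 13.8]
gripper_width: 0.0122
gripper_force: 25.0
```

```bash
python3 lvl.py w7 2>&1|head -1
python3 - <<'E'
from h import *
from plant import cams
c=cams.capture("top");W=cloud(c);np.savez("top1.npz",**c)
o=dict(np.load("top0.npz"))
I=np.hstack([cv2.resize(x["image"][130:245,285:405,::-1],None,fx=3.3,fy=4.5,interpolation=cv2.INTER_CUBIC) for x in (o,c)]);cv2.imwrite("pics/t1.png",I)
E
```

```text
lvl.py:11: RuntimeWarning: Mean of empty slice.
```

View pics/w7.png

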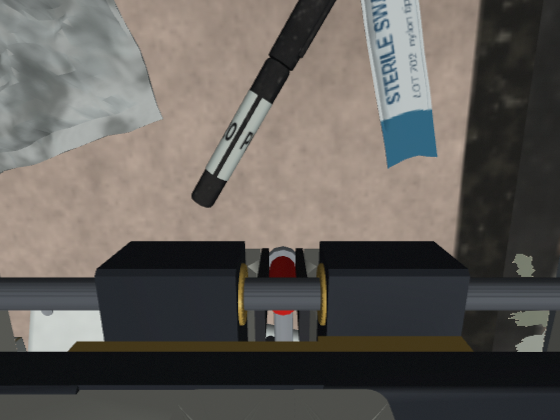

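View pics/t1.png

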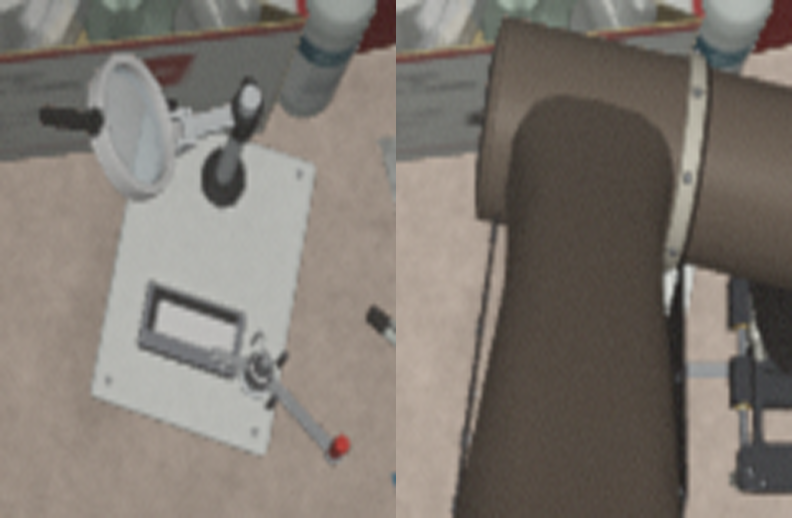

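Peg is between the pads at (283,270) and against its stop (force jumped to 15 N while motion ceased); the marker and swab pack are untouched. The arm hides the stand from above, so I'll check the magnifier with the scene camera.

Run:
```python
from h import *
from plant import cams,get_state
c=cams.capture("scene");W=cloud(c);ok=c["range_z"]>0;im=c["image"].astype(int)
k=ok&(np.hypot(W[...,0]-.566,W[...,1]+.16)<.05)&(W[...,2]>.14)&(W[...,2]<.2)
P=W[k];print(k.sum(),P.mean(0),P.min(0),P.max(0))
m=P.mean(0);n=np.linalg.svd(P-m,full_matrices=False)[2][2];print(n*np.sign(n[2]))
s=get_state();print(s["contact_force"],s["tcp_pos"],s["time_s"],s["gripper_force"])
t=dict(np.load("top1.npz"));V=cloud(t);a=V[135:240,300:370];print("arm lowest over stand",np.percentile(a[...,2],[5,50]))
v,u=np.nonzero(k)
if len(u): cv2.imwrite("pics/s1.png",cv2.resize(c["image"][max(v.min()-40,0):v.max()+60,max(u.min()-60,0):u.max()+60,::-1],None,fx=3,fy=3))
```

```text
<stdin>:5: RuntimeWarning: Mean of empty slice.
  ret = um.true_divide(
Traceback (most recent call last):
ValueError: zero-size array to reduction operation minimum which has no identity
```

Run:
```python
from h import *
from plant import get_state
s=get_state();print(s["contact_force"],s["tcp_pos"],s["time_s"],s["gripper_force"],s["gripper_width"])
t=dict(np.load("top1.npz"));V=cloud(t);a=V[135:240,300:375];print("arm z over stand",np.percentile(a[...,2],[1,10,50]))
```

```text
[-15.41565377  -3.66932301  13.7783743 ] [ 0.5363336  -0.3028318   0.07512804] 14.3833 25.036282539367676 0.01264137582760203
arm z over stand [-0.00356782  0.00369659  0.54251819]
```

```bash
python3 -c "
from plant import r;print(r.close_job())"
```

```text
the job is handed in; nothing more can be done
None
```

I swung the magnifier over the nest (about 1 mm off centre), levelled it to under 1° and let it go; the arm now holds the red peg at its stop with about 15 N. The job is handed in at about 14 s. The arm blocked the last views of the stand, so I did not re-check the magnifier after moving to the peg.

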